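# Load a wood block into a clamping jig and snap the hold-down shut

## Robot

A 6-joint arm with a two-finger parallel gripper is mounted at the origin on a cart in front of the work surface, level with it; the furniture and walls round the work are solid. World frame = base frame: x ahead of the robot, y to its left, z up, the work surface at z = 0. Lengths are in m, angles in rad, forces in N, time in s.
With the tool pointing down it reaches from about 0.375 to 0.9 m from the base axis. Payload 3.1 kg.
Tool frame: the origin (TCP) lies on the centre line of the jaws, within the pads' length; the fingertips stand robot.nose_length ahead of it and the grasp point (between the pads) lies 6 mm ahead of it (robot.nose_length is the distance from the TCP to the fingertips, in m); z points along the fingers, y is the line along which they close (so a half turn about z gives the same grasp; the last joint's range is limited). The gripper opens to 87 mm and grips with 3 to 60 N. Pads are 19 mm wide; open, the fingers measure 117 mm over their backs; the gripper's body (75 mm by 190 mm) begins 51 mm behind the grasp point.
Start: joints at [0.94, 0.527, 1.433, -0, 1.181, -0.178], TCP at [0.273, 0.562, 0.248] pointing down, gripper open.
Joint ranges: [-3.08, 3.08], [-0.75, 2.2], [0.22, 2.44], [-1.43, 4.57], [0, 2.65], [-2.85, 2.85]. Speed limits (rad/s): [2.79, 2.79, 3.14, 3.14, 3.14, 3.14].

## Interface

Orientations are given as a unit quaternion [x, y, z, w].
In Python, from rig import robot gives the robot as it stands.
- The arm moves only by the shell command python3 -m crank 'ROWS' [FORCE]. ROWS is JSON, one flat list of numbers, 7 for each row, row after row: the shift along the tool's x, y, z in mm, then the turn, a rotation vector about the tool's x, y, z in degrees, then the closure in counts, from 0 (fully open) to 255 (shut). In form: [x, y, z, ax, ay, az, fingers, x, y, z, ax, ay, az, fingers, ...]. A call has exactly 5 rows; each row is the pose to reach, as a shift and turn from the pose commanded when the call began, along the tool's axes at that moment; what a row does not reach only later rows make up. A row lasts 1/12 s, in which the tool goes at most 41.7 mm and 7.16 degrees, less where a joint would pass 70% of its speed; a pose out of reach is approached as far as the arm can. A call with a gripper value outside its range is refused whole. The fingers move at their own pace and stop on an object; FORCE is the grip in N (left out, the last holds). Time passes only in rows, so rows that repeat a pose let the fingers close, or fill a call up. It gives the time, the measured TCP pose, the force, the opening and the grip force at its end, in the units of the state.
- robot.get_obs(): the state, without advancing time (a new reading comes with each control period).
- robot.camera(name): name is "side" or "top"; returns a dict with "pixels" (400x640x3 uint8, red, green, blue), "intrinsics" (3x3 intrinsics, pixels), "extrinsics" (4x4, takes a point from camera to world coordinates). Camera axes: x right, y down, z forward; pixel columns grow to the right and rows downward; lengths in m; the calibration is good to about 2 mm. A picture is of the moment at which its call begins. There is no depth.
- robot.hand_in(): hands the job in; it is judged then, once.
The state is a dict: "time": time; "q": joint angles; "joint_velocities": joint speeds; "joint_torque": joint torques, N m; "position": TCP position; "tool_rot": TCP orientation; "ft_force": force on the tool from outside, world axes, zero at the start; "moment": the same for the moment, N m; "grip_width": finger opening in m; "grip_force": force on a finger pad.
Only numpy, scipy, OpenCV 4.12 (cv2) and the standard library are available. Lean on these libraries where they do the work, as an engineer would, in place of code of your own. Each camera call takes 0.05 s, during which the arm holds its last target. There are 200 camera calls.

## Task

Load the clamping jig: take the wood block that lies left of the vice, set it flat and lengthwise in the jig's lane and slide it in under the raised hold-down until its end rests against the blue stop. Let go, then press the hold-down's red knob down until it snaps over and stays down on the block, and take your hand away. Feel for the snap and never press the hold-down with more than 25 N, which bends it; leave the bearing, the roll of black tape, the tape measure and the big spanner where they lie.

Things in the scene. Friction and masses are not known exactly. Their poses are not given: they have to be found in the camera images.
- jig: Clamping jig screwed to the bench: aluminium plate 260 x 100 x 10 mm. Origin on the bench, on the lane's middle line; the plate spans x -145 to +115 mm, y -50 to +50. x runs along the lane from the open end (-x) to the blue stop (+x), z up. The block slides on the plate's top, z +10 mm. A steel clevis (x +76 to +116, up to z +76 mm) behind the stop carries the lever, which reaches over the stop to x +16.
- mouth (a point): Point on the plate's top, on the lane's middle line, where the flared mouth of the two blue side guides begins; axes as the jig's. The guides are 16 mm high and run from here 58 mm on to the stop, straight for the last 45 mm, 51 mm apart there. Nothing stands on the plate in front of this point (-x).
- home (a point): Where the block's centre lies when the block is home: flat on the plate, its end against the blue stop (30 mm high, face 55 mm further on in +x); axes as the jig's. The open lever's rubber foot hangs about 9 mm over the block's top here, so the block must come in level from the mouth. Grip it about 30 mm behind its centre so that fingers and hand stay clear of guides and lever.
- block_center (a point): Centre (all ways) of the loose wood block, 48 x 110 x 38 mm (its x, y, z), 0.08 to 0.18 kg, lying on the bench left of the vice. Its long axis is y; in the jig that lies along the jig's x, either way round. Grip across its 48 mm width. The bench vice stands between it and the jig: carry the block with its centre 0.25 m or more above the bench there.
- knob_seat (a point): Point on top of the lever, on the axis (z) of the red knob (28 mm across, flat top, on a screw). The knob's top stands 15 to 37 mm above this point: how far it is screwed out differs every time and is not measured; find it by touch. The knob is rigid on its screw. Shutting the lever lowers this point by 8 mm, almost straight down.
- hold_down (a joint): Lever angle: 0 open, about 0.16 rad shut on the block. Over-centre snap: pressed at the knob it hardly moves until the peak of 7 to 11 N, then gives way with falling force; at 0.094 rad (5 mm down) it flips, runs on by itself to shut and stays; released earlier it springs open. Past shut it is stiff (about 5 N per mm for 3 mm, then solid). Its sprung foot then holds the block with about 3 N.
- bearing: Bystander: steel ball bearing, 35 mm across, 11 mm high, lying left of the jig. Origin under its centre.
- black_tape: Bystander: roll of black tape, 62 mm across, 19 mm high, lying left of the jig's far end. Origin under its centre.
- tape_measure: Bystander: yellow tape measure, 68 x 71 x 35 mm, on the bench beyond the block, to its left. Origin under its centre.
- spanner_17: Bystander: the big steel spanner, 203 mm long, right of the jig. Origin under its centre.
Not all that is in view belongs to the job. Leave any green look-alike of the part that bears block_center alone.

How it is judged:
On the way, in this order (a step that is already met when the one before it is completed fails the run):
1. the block lies home in the lane, its end against the stop (within 4 mm), the hold-down still open (x of block_center in the frame of jig above -0.014 m and z of block_center in the frame of jig below 0.033 m and y of block_center in the frame of jig between -0.004 and 0.004 m and value of joint hold_down below 0.07 rad), for 0.2 s.
2. the hold-down has snapped shut (value of joint hold_down above 0.125 rad), for 0.2 s.
At the end, for the whole second after the job is handed in: The hold-down is shut (joint over 0.125 rad) and stays so untouched; the block lies flat in the lane, along it within 0.08 rad, its end within 4 mm of the stop and within 4 mm of the lane's middle line (value of joint hold_down above 0.125 rad and x of block_center in the frame of jig between -0.014 and -0.006 m and y of block_center in the frame of jig between -0.004 and 0.004 m and z of block_center in the frame of jig below 0.033 m and angle between the y axis of block_center and the x axis of jig, either way round below 0.08 rad and angle between block_center's own z axis and vertical below 0.05 rad).
It fails at once if the hold-down is pressed or struck by the robot with more than 25 N (contact force between any of the fingers, the arm and hold_down above 25 N).
It fails at once if a bystander (bearing, black tape, tape measure, big spanner) is moved more than 15 mm (distance of any of bearing, black_tape, tape_measure, spanner_17 from where it was at the start of the episode above 0.015 m).
It also fails if it takes over 51 s, if anything falls off the work surface, if the arm or the gripper's body presses on something with over 40 N, if the wrist force passes 120 N, or if a joint passes its speed limit or range.

## Working session

There is one attempt and no reset: what is moved stays moved. The work goes in short steps, Python scripts to look and compute and a shell command to move; the robot and the scene stay as the last step left them, time stands still between calls to the robot, and variables do not carry over. Pictures are saved under pics/ and viewed, at most 10 in all, crops included, and the job is handed in when it is done.

```bash
ls; mkdir -p pics; python3 - <<'E'
from rig import robot
import cv2,numpy as np
np.set_printoptions(precision=4,suppress=True)
for n in("side","top"):
    c=robot.camera(n); cv2.imwrite(f"pics/{n}0.png",c["pixels"][:,:,::-1]); print(n,c["intrinsics"],c["extrinsics"])
print(robot.nose_length); print(robot.get_obs())
E
```

```text
pics
side [[502.6946   0.     314.4854]
 [  0.     502.6946 197.6614]
 [  0.       0.       1.    ]] [[ 0.9969  0.0619 -0.048   0.5979]
 [ 0.0771 -0.6679  0.7402 -0.9527]
 [ 0.0137 -0.7417 -0.6706  0.9751]
 [ 0.      0.      0.      1.    ]]
top [[379.3458   0.     318.2172]
 [  0.     379.3458 203.6815]
 [  0.       0.       1.    ]] [[ 0.0055 -0.9948  0.1015  0.4261]
 [-0.9997 -0.0078 -0.0222  0.0736]
 [ 0.0229 -0.1014 -0.9946  1.178 ]
 [ 0.      0.      0.      1.    ]]
0.025
{'time': 0.1, 'q': array([ 0.9395,  0.5284,  1.4338, -0.    ,  1.1814, -0.1785]), 'joint_velocities': array([-0.    , -0.0023, -0.0029, -0.0001, -0.0019,  0.0004]), 'joint_torque': array([ -0.0005, -44.0983, -17.7151,   0.0635,   0.0534,  -0.    ]), 'position': array([0.273 , 0.5615, 0.2467]), 'tool_rot': array([ 0.2244,  0.9745, -0.0009, -0.0004]), 'ft_force': array([-0.7076, -0.0808,  0.4561]), 'moment': array([0.002 , 0.0235, 0.0293]), 'grip_force': 0.0, 'grip_width': 0.08685574539379523}
```

View pics/top0.png

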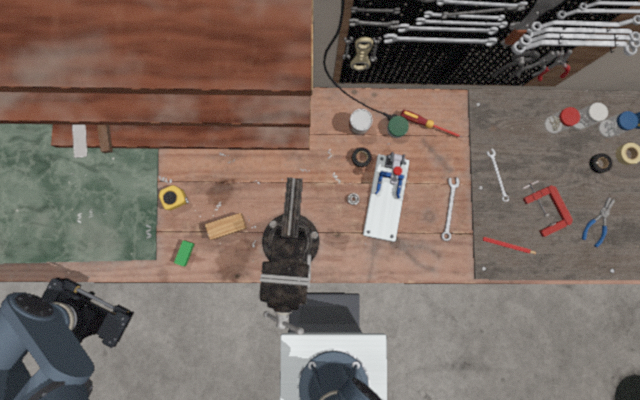

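View pics/side0.png

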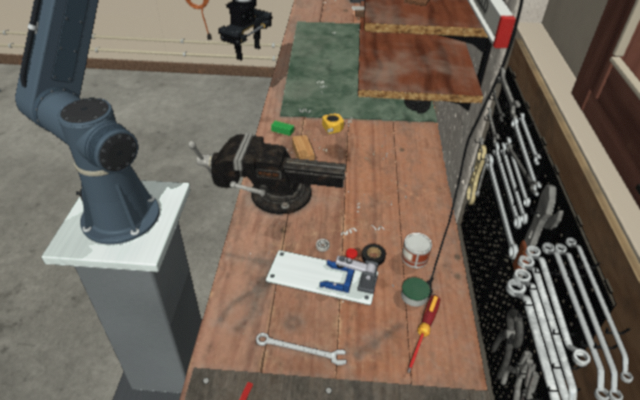

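The top view shows the block at about (224,226), the green decoy at (184,252), the vice at (290,220), and the jig plate from (380,238) to (397,155) with the red knob at (398,171). The bearing is at (353,199) and the spanner at (451,208). I'll enlarge the block and jig for edges.

```bash
cat > h.py <<'E'
import cv2,numpy as np
from rig import robot
from scipy.spatial.transform import Rotation as R
np.set_printoptions(precision=4,suppress=True)
def ray(c,uv,z):
    K,T=c["intrinsics"],c["extrinsics"]
    d=T[:3,:3]@np.linalg.solve(K,[*uv,1]); o=T[:3,3]
    return o+d*(z-o[2])/d[2]
def proj(c,p):
    q=np.linalg.inv(c["extrinsics"])@[*p,1]; q=c["intrinsics"]@q[:3]; return q[:2]/q[2]
def tri(cs,uvs):
    A=[];b=[]
    for c,uv in zip(cs,uvs):
        d=c["extrinsics"][:3,:3]@np.linalg.solve(c["intrinsics"],[*uv,1]); d/=np.linalg.norm(d)
        P=np.eye(3)-np.outer(d,d); A.append(P); b.append(P@c["extrinsics"][:3,3])
    return np.linalg.lstsq(np.vstack(A),np.hstack(b),rcond=None)[0]
E
python3 - <<'E'
import cv2,numpy as np
t=cv2.imread("pics/top0.png"); s=cv2.imread("pics/side0.png")
a=cv2.resize(t[195:255,180:260],(400,300),interpolation=cv2.INTER_CUBIC)
b=cv2.resize(t[145:250,355:425],(400,600),interpolation=cv2.INTER_CUBIC)
c=cv2.resize(s[245:305,260:380],(400,200),interpolation=cv2.INTER_CUBIC)
L=np.vstack([a,c,np.zeros((100,400,3),np.uint8)])
cv2.imwrite("pics/crop1.png",np.hstack([L,b]))
E
```

```text
(no output)
```

View pics/crop1.png

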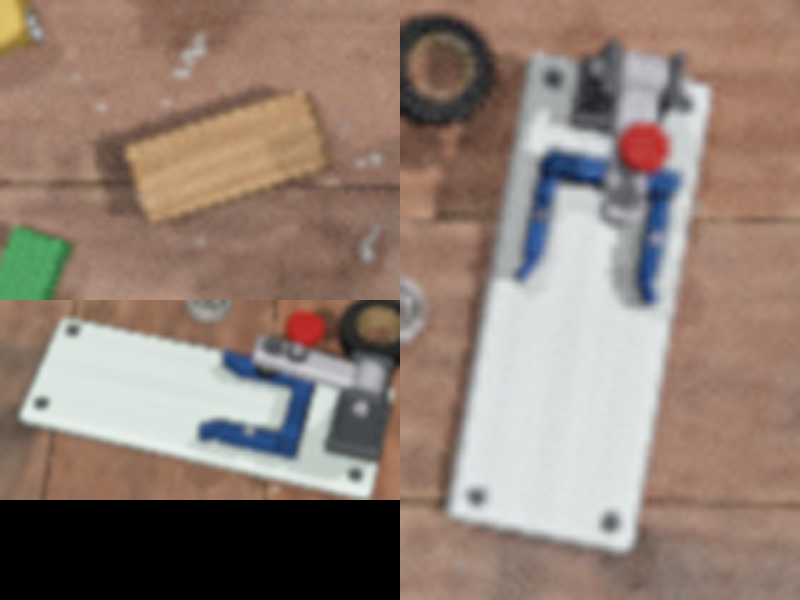

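```bash
cat > m.py <<'E'
from h import *
t=robot.camera("top"); s=robot.camera("side")
def big(m):
    k,_=cv2.findContours(m.astype(np.uint8),cv2.RETR_EXTERNAL,cv2.CHAIN_APPROX_NONE); return max(k,key=cv2.contourArea)
hs=lambda c:[x.astype(int) for x in cv2.split(cv2.cvtColor(cv2.GaussianBlur(c["pixels"],(3,3),0),cv2.COLOR_RGB2HSV))]
H,S,V=hs(t); Y,X=np.mgrid[:400,:640]
# plate
box=lambda x0,x1,y0,y1:(X>=x0)&(X<x1)&(Y>=y0)&(Y<y1)
k=big(box(355,420,145,250)&(S<60)&(V>110)); r=cv2.boxPoints(cv2.minAreaRect(k)); 
W=np.array([ray(t,p,.01) for p in r]); print("plate px",r.round(1).tolist()); print(W, "sides",np.linalg.norm(np.diff(W,axis=0),axis=1), "c",W.mean(0))
# block
print("bench hsv",H[238,215],S[238,215],V[238,215],"block",H[226,224],S[226,224],V[226,224])
m=box(198,252,205,245)&(H>=11)&(H<25)&(S>95)&(V>110); k=big(m); q=cv2.minAreaRect(k); r=cv2.boxPoints(q); print("block",q,cv2.contourArea(k))
r=r[np.argsort(r[:,0])]; W=np.array([ray(t,p,.038 if i<2 else 0.0) for i,p in enumerate(r)]); 
a=W[2:].mean(0)-W[:2].mean(0); print(W,"len",np.linalg.norm(a[:2]),"w",np.linalg.norm(W[0]-W[1]),np.linalg.norm(W[2]-W[3]),"c",W.mean(0),"yaw deg",np.degrees(np.arctan2(a[1],a[0])))
# knob
def red(c,b):
    H,S,V=hs(c); m=b&((H<6)|(H>174))&(S>150)&(V>90); k=big(m); M=cv2.moments(k); return M["m10"]/M["m00"],M["m01"]/M["m00"],cv2.boundingRect(k)
a=red(t,box(385,412,155,185)); b=red(s,box(335,370,240,268)); print(a,b,tri([t,s],[a[:2],b[:2]]))
# blue
m=box(370,410,160,205)&(H>100)&(H<125)&(S>110); ys,xs=np.nonzero(m)
G=np.array([ray(t,p,.026) for p in zip(xs,ys)]); np.save("blue.npy",G)
k=big(m); q=cv2.minAreaRect(k); print("blue",q); print(np.array([ray(t,p,.026) for p in cv2.boxPoints(q)]))
E
python3 m.py
```

```text
plate px [[352.70001220703125, 156.6999969482422], [407.79998779296875, 150.10000610351562], [419.70001220703125, 248.89999389648438], [364.6000061035156, 255.60000610351562]]
[[ 0.6944 -0.06    0.01  ]
 [ 0.7177 -0.2346  0.01  ]
 [ 0.4079 -0.2657  0.01  ]
 [ 0.3868 -0.0954  0.01  ]] sides [0.1761 0.3114 0.1716] c [ 0.5517 -0.1639  0.01  ]
bench hsv 14 104 144 block 16 97 195
block ((225.18389892578125, 226.077880859375), (17.759071350097656, 39.71967697143555), 72.34988403320312) 613.5
[[0.4799 0.3901 0.038 ]
 [0.4297 0.3724 0.038 ]
 [0.5198 0.2854 0.    ]
 [0.4675 0.2675 0.    ]] len 0.11178500135012472 w 0.05321166525469003 0.05527820129714072 c [0.4742 0.3289 0.019 ] yaw deg -69.66420936473826
(397.0344827586207, 170.5977011494253, (394, 168, 7, 7)) (351.56840077071286, 252.79383429672444, (346, 248, 12, 11)) [ 0.634  -0.1763  0.108 ]
blue ((383.55157470703125, 174.86598205566406), (6.498215675354004, 12.488758087158203), 66.03751373291016)
[[ 0.6359 -0.1317  0.026 ]
 [ 0.6521 -0.1674  0.026 ]
 [ 0.6336 -0.1753  0.026 ]
 [ 0.6174 -0.1397  0.026 ]]
```

```bash
cat > m2.py <<'E'
exec(open("m.py").read().split("# plate")[0])
box=lambda x0,x1,y0,y1:(X>=x0)&(X<x1)&(Y>=y0)&(Y<y1)
m=box(355,420,148,248)&(S<45)&(V>165); k=big(m)
# right edge and left edge lines, rows 205..230 ; front edge
rows=range(180,230); L=[];Rr=[]
up=cv2.GaussianBlur(t["pixels"],(3,3),0).astype(float); sat=up.min(2)  # white-ness
def cross(v,lo,hi,th):  # subpixel crossing
    for i in range(lo,hi):
        if (v[i]-th)*(v[i+1]-th)<=0: return i+(th-v[i])/(v[i+1]-v[i])
for y in range(200,233):
    l=cross(sat[y],355,385,150); L.append((l,y))
    v=sat[y][::-1]; r=639-cross(v,639-418,639-390,150); Rr.append((r,y))
F=[]
for x in range(372,392):
    v=sat[:,x][::-1]; F.append((x,399-cross(v,399-250,399-225,150)))
def line(P,z):
    W=np.array([ray(t,p,z)[:2] for p in P]); vx,vy,x0,y0=cv2.fitLine(W.astype(np.float32),cv2.DIST_HUBER,0,.001,.001).ravel(); return np.array([vx,vy]),np.array([x0,y0])
dl,pl=line(L,.005);dr,pr=line(Rr,.01);df,pf=line(F,.01)
dl*=np.sign(dl[0]);dr*=np.sign(dr[0]); u=dr/np.linalg.norm(dr)
print("dirs deg",np.degrees(np.arctan2([dl[1],dr[1]],[dl[0],dr[0]])),"front",np.degrees(np.arctan2(df[1],df[0])))
n=np.array([-u[1],u[0]]); print("width",(pl-pr)@n)
# front middle point
A=np.array([u,-df]).T; f=pr+u*np.linalg.solve(A,pf-pr)[0]; print("front-right corner",f)
o=f+n*.05+u*.145; print("jig origin",o)
B=[(x,y) for y in range(160,205) for x in range(372,410) if H[y,x]>100 and H[y,x]<125 and S[y,x]>110]
B=np.array([ray(t,p,.026)[:2] for p in B])-o; bx,by=B@u,B@n
print("blue jig-frame x",bx.min(),bx.max(),"y",by.min(),by.max()," guides y hist"); print(np.c_[np.histogram(by[bx<.035],12)[1][:-1],np.histogram(by[bx<.035],12)[0]].T)
E
python3 m2.py
```

```text
dirs deg [-10.848  -10.6664] front 79.19583
width 0.10169621
front-right corner [ 0.4299 -0.1908]
jig origin [ 0.5816 -0.1685]
blue jig-frame x -0.006723155375175705 0.058491648263115696 y -0.03276126955320169 0.03788406264186919  guides y hist
[[-0.031  -0.0253 -0.0195 -0.0138 -0.008  -0.0023  0.0034  0.0092  0.0149
   0.0207  0.0264  0.0321]
 [20.      2.      0.      0.      0.      0.      0.      0.      0.
   0.      2.     18.    ]]
```

```bash
cat > to.py <<'E'
import sys
from h import *
# usage: to.py x y z yaw(tool x, deg): shift (mm) and turn (deg) in tool axes to a tool-down pose
def to(x,y,z,yaw):
    o=robot.get_obs(); T=R.from_quat(o["tool_rot"]); a=np.radians(yaw); c,s=np.cos(a),np.sin(a)
    G=R.from_matrix(np.array([[c,s,0],[s,-c,0],[0,0,-1]]))
    print("t%.2f pos"%o["time"],o["position"],"F",o["ft_force"],"w",o["grip_width"],"shift",(T.inv().apply(np.array([x,y,z])-o["position"])*1000).round(1),"turn",np.degrees((T.inv()*G).as_rotvec()).round(1))
if __name__=="__main__": to(*map(float,sys.argv[1:]))
E
python3 -m crank '[-34,-13,12,0,0,6,0,-68,-26,24,0,0,12,0,-102,-39,36,0,0,18,0,-136,-52,48,0,0,24,0,-170,-65,60,0,0,30,0]' 30
python3 to.py 0.464 0.357 0.11 110.3
```

```text
time: 0.72
position: [0.3987, 0.4281, 0.1872]
tool_rot: [0.471, 0.882, 0.0, 0.0]
ft_force: [-0.2, 1.0, -0.1]
grip_width: 0.0874
grip_force: 0.0
t0.72 pos [0.3987 0.4281 0.1872] F [-0.2379  0.9957 -0.0798] w 0.08735695547811528 shift [-95.4  14.7  77.2] turn [ 0.  -0.  13.5]
```

```bash
python3 -m crank '[-32,5,26,0,0,5,0,-64,10,52,0,0,10,0,-95,15,77,0,0,13.5,0,-95,15,77,0,0,13.5,0,-95,15,77,0,0,13.5,0]'
python3 to.py 0.464 0.357 0.030 110.3
python3 - <<'E'
from h import *
t=robot.camera("top"); s=robot.camera("side")
a=cv2.resize(t["pixels"][175:265,170:270],(440,400),interpolation=cv2.INTER_CUBIC)
b=cv2.resize(s["pixels"][90:190,240:330],(360,400),interpolation=cv2.INTER_CUBIC)
cv2.imwrite("pics/g1.png",np.hstack([a,b])[:,:,::-1])
E
```

```text
time: 1.13
position: [0.4638, 0.3571, 0.1089]
tool_rot: [0.571, 0.821, -0.002, -0.001]
ft_force: [-0.3, 0.8, 0.1]
grip_width: 0.0869
grip_force: 0.0
t1.13 pos [0.4638 0.3571 0.1089] F [-0.3149  0.7945  0.0915] w 0.08691502352399029 shift [-0.1  0.4 78.9] turn [-0.2  0.   0.1]
```

View pics/g1.png

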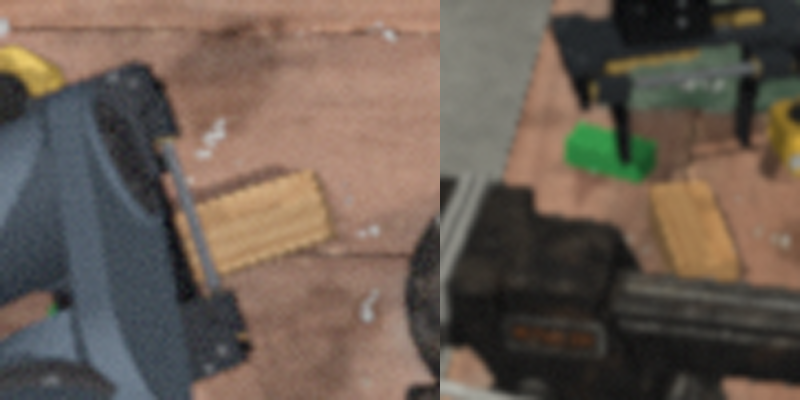

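The jaws straddle the block's rear end (top crop, block spanning about (190..330, 170..275)); the green decoy is clear of them. Descending and gripping.

```bash
python3 -m crank '[0,0,30,0,0,0,0,0,0,60,0,0,0,0,0,0,79,0,0,0,0,0,0,79,0,0,0,0,0,0,79,0,0,0,200]' 30 >/dev/null
python3 -m crank '[0,0,0,0,0,0,220,0,0,0,0,0,0,220,0,0,0,0,0,0,220,0,0,0,0,0,0,220,0,0,0,0,0,0,220]' 30
python3 to.py 0.464 0.357 0.30 110.3
```

```text
time: 2.07
position: [0.4639, 0.3591, 0.0325]
tool_rot: [0.57, 0.822, 0.001, 0.0]
ft_force: [0.1, 0.4, 0.4]
grip_width: 0.055
grip_force: 0.0
t2.07 pos [0.4639 0.3591 0.0325] F [0.0569 0.4483 0.3742] w 0.05499402987282807 shift [  -2.    -0.2 -267.5] turn [ 0.1 -0.   0.3]
```

```bash
python3 -m crank '[0,0,0,0,0,0,220,0,0,0,0,0,0,220,0,0,0,0,0,0,220,0,0,0,0,0,0,220,0,0,0,0,0,0,220]' 30
python3 to.py 0.464 0.357 0.30 110.3
```

```text
time: 2.48
position: [0.4636, 0.3589, 0.0321]
tool_rot: [0.57, 0.822, 0.0, 0.0]
ft_force: [-0.3, -0.2, 6.2]
grip_width: 0.0481
grip_force: 29.7
t2.48 pos [0.4636 0.3589 0.0321] F [-0.2746 -0.1533  6.1561] w 0.048068821152936286 shift [  -1.9   -0.2 -267.9] turn [ 0.  -0.   0.2]
```

```bash
python3 -m crank '[0,0,-35,0,0,0,220,0,0,-75,0,0,0,220,0,0,-115,0,0,0,220,0,0,-155,0,0,0,220,0,0,-195,0,0,0,220]' 30 
python3 -m crank '[0,0,-35,0,0,0,220,0,0,-60,0,0,0,220,0,0,-73,0,0,0,220,0,0,-73,0,0,0,220,0,0,-73,0,0,0,220]' 30 
python3 to.py 0.454 -0.143 0.30 169.25
```

```text
time: 2.9
position: [0.4628, 0.3585, 0.2277]
tool_rot: [0.57, 0.822, -0.001, -0.0]
ft_force: [0.7, 1.1, -1.5]
grip_width: 0.0481
grip_force: 29.7
time: 3.32
position: [0.4633, 0.3587, 0.2995]
tool_rot: [0.57, 0.822, 0.0, 0.0]
ft_force: [-0.3, -0.2, -1.7]
grip_width: 0.048
grip_force: 29.7
t3.32 pos [0.4633 0.3587 0.2995] F [-0.3282 -0.2437 -1.6899] w 0.04804057818451633 shift [-466.5 -184.9   -0.6] turn [  0.    0.  -58.7]
```

```bash
python3 -m crank '[-35,-14,0,0,0,-5,220,-70,-28,0,0,0,-10,220,-106,-42,0,0,0,-15,220,-142,-56,0,0,0,-20,220,-178,-70,0,0,0,-25,220]' 30 
python3 to.py 0.454 -0.143 0.30 169.25
```

```text
time: 3.73
position: [0.4586, 0.1659, 0.297]
tool_rot: [0.376, 0.927, -0.001, -0.002]
ft_force: [0.6, -0.8, -0.6]
grip_width: 0.0479
grip_force: 29.7
t3.73 pos [0.4586 0.1659 0.297 ] F [ 0.5797 -0.7944 -0.587 ] w 0.04785234456361345 shift [-211.9 -224.9   -2.7] turn [ -0.2  -0.3 -33.4]
```

```bash
python3 -m crank '[-26,-28,0,0,0,-5,220,-52,-56,0,0,0,-10,220,-78,-84,0,0,0,-15,220,-104,-111,0,0,0,-20,220,-130,-138,0,0,0,-25,220]' 30 >/dev/null
python3 to.py 0.454 -0.143 0.30 169.25
```

```text
t4.15 pos [ 0.4548 -0.0233  0.2973] F [ 0.7498 -0.2516 -0.1663] w 0.04792156609050506 shift [ -38.6 -113.3   -2.9] turn [ 0.  -0.3 -8.5]
```

```bash
python3 -m crank '[-12,-35,0,0,0,-4,220,-25,-72,-1,0,0,-8,220,-38,-113,-2,0,0,-8.5,220,-38,-113,-2,0,0,-8.5,220,-38,-113,-2,0,0,-8.5,220]' 30 >/dev/null
python3 to.py 0.454 -0.143 0.08 169.25
python3 - <<'E'
from h import *
t=robot.camera("top"); s=robot.camera("side")
a=cv2.resize(t["pixels"][145:255,340:440],(400,440),interpolation=cv2.INTER_CUBIC)
b=cv2.resize(s["pixels"][190:310,250:390],(400,343),interpolation=cv2.INTER_CUBIC)
cv2.imwrite("pics/g2.png",np.hstack([a,np.vstack([b,np.zeros((97,400,3),np.uint8)])])[:,:,::-1])
E
```

```text
t4.57 pos [ 0.4538 -0.143   0.2994] F [ 0.5304  0.5477 -1.186 ] w 0.04772507529748072 shift [ -1.1  -0.2 219.4] turn [ 0.1 -0.2 -0.5]
```

View pics/g2.png

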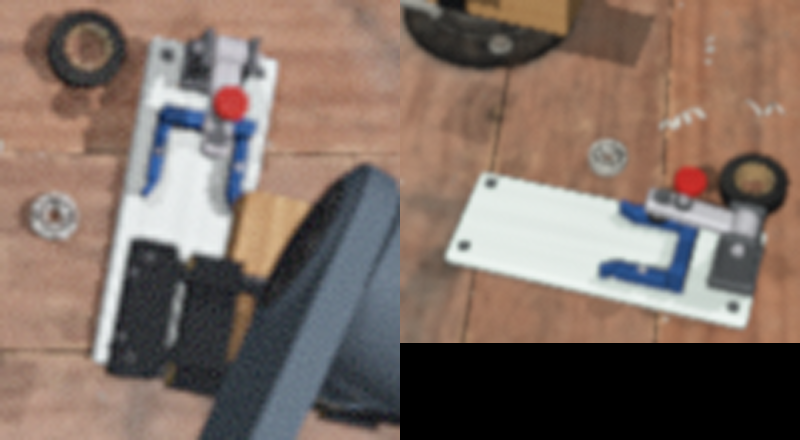

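Top crop: block held right of the plate's image only through parallax (about (265,240) in the crop), lane in front of it free. Going down.

```bash
python3 -m crank '[0,0,40,0,0,0,220,0,0,80,0,0,0,220,0,0,120,0,0,0,220,0,0,160,0,0,0,220,0,0,195,0,0,-0.5,220]' 30 >/dev/null
python3 -m crank '[0,0,15,0,0,0,220,0,0,35,0,0,0,220,0,0,50,0,0,0,220,0,0,56,0,0,0,220,0,0,56,0,0,0,220]' 30
python3 to.py 0.454 -0.143 0.043 169.25
python3 - <<'E'
from h import *
t=robot.camera("top"); s=robot.camera("side")
a=cv2.resize(t["pixels"][150:250,350:420],(400,571),interpolation=cv2.INTER_CUBIC)
b=cv2.resize(s["pixels"][230:310,250:390],(400,229),interpolation=cv2.INTER_CUBIC)
cv2.imwrite("pics/g3.png",np.hstack([a,np.vstack([b,np.zeros((342,400,3),np.uint8)])])[:,:,::-1])
E
```

```text
time: 5.5
position: [0.4538, -0.139, 0.0491]
tool_rot: [0.09, 0.996, 0.001, -0.002]
ft_force: [-0.1, -0.1, -0.5]
grip_width: 0.048
grip_force: 29.7
t5.50 pos [ 0.4538 -0.139   0.0491] F [-0.0765 -0.1065 -0.5279] w 0.047973318020545185 shift [-1.  -3.9  6.1] turn [ 0.1 -0.2  0.4]
```

View pics/g3.png

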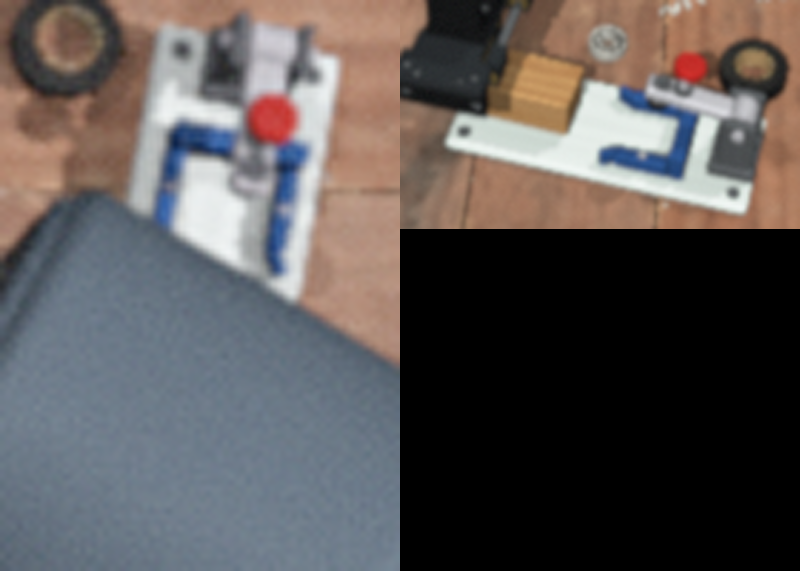

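```bash
cat > m3.py <<'E'
from h import *
s=robot.camera("side"); im=cv2.imread("pics/side0.png")[:,:,::-1]
g=cv2.GaussianBlur(im,(3,3),0).astype(float).min(2)
u=np.array([np.cos(np.radians(-10.75)),np.sin(np.radians(-10.75))]); n=np.array([-u[1],u[0]]); o=np.array([.5819,-.167])
def up(x,y0,y1,th=150):   # first crossing scanning down
    for y in range(y0,y1):
        if g[y,x]<th<=g[y+1,x]: return y+(th-g[y,x])/(g[y+1,x]-g[y,x])
def dn(x,y0,y1,th=150):
    for y in range(y0,y1,-1):
        if g[y,x]<th<=g[y-1,x]: return y-(th-g[y,x])/(g[y-1,x]-g[y,x])
F=np.array([ray(s,(x,up(x,240,275)),.01)[:2]-o for x in range(288,322,3)]); print("far edge jig y",(F@n).round(4), "x",(F@u).round(3)[[0,-1]])
for z in(.01,0): 
    N=np.array([ray(s,(x,dn(x,310,270)),z)[:2]-o for x in range(280,340,6)]); print("near edge z",z,(N@n).round(4))
# blue mask rays at guide-top height
h=cv2.cvtColor(np.ascontiguousarray(im),cv2.COLOR_RGB2HSV).astype(int); ys,xs=np.nonzero((h[...,0]>100)&(h[...,0]<125)&(h[...,1]>110)); k=(xs>315)&(xs<365)&(ys>255)&(ys<300); xs,ys=xs[k],ys[k]
for z in(.026,.01):
    P=np.array([ray(s,p,z)[:2]-o for p in zip(xs,ys)]); bx,by=P@u,P@n; q=(bx<.035)
    print("blue z",z,"x",bx.min(),bx.max(),"lo guide y",by[q&(by<0)].min(),by[q&(by<0)].max(),"hi",by[q&(by>0)].min(),by[q&(by>0)].max())
E
python3 m3.py
python3 to.py 0.4545 -0.1428 0.043 169.25
```

```text
far edge jig y [0.0475 0.0476 0.0474 0.0475 0.0474 0.0473 0.048  0.0473 0.0472 0.0476
 0.047  0.0815] x [-0.116 -0.037]
near edge z 0.01 [-0.0573 -0.0574 -0.0573 -0.0571 -0.0574 -0.0572 -0.0574 -0.0573 -0.0573
 -0.0573]
near edge z 0 [-0.0499 -0.05   -0.0499 -0.0497 -0.05   -0.0498 -0.0501 -0.0499 -0.0499
 -0.0499]
blue z 0.026 x -0.0066947453095718415 0.059965046724078194 lo guide y -0.04682070635030719 -0.031219617765952085 hi 0.01552352985484719 0.03238991805092451
blue z 0.01 x -0.009542685954288053 0.05824090997463416 lo guide y -0.034646772465307014 -0.018126804011208062 hi 0.028748512555897554 0.0458992477650044
t5.65 pos [ 0.4553 -0.1406  0.0512] F [ 0.9081  0.0472 -1.2772] w 0.04819798188485463 shift [ 0.4 -2.3  8.2] turn [-0.   0.1  0.4]
```

```bash
python3 -m crank '[0,-1,3,0,0,0.4,220,0,-3,5,0,0,0.4,220,0,-3,5,0,0,0.4,220,0,-3,5,0,0,0.4,220,0,-3,5,0,0,0.4,220]' 30
python3 to.py 0.454 -0.1437 0.0435 169.25;python3 to.py 0.454 -0.1437 0.0435 169.25
```

```text
time: 6.07
position: [0.4544, -0.1443, 0.0458]
tool_rot: [0.095, 0.996, -0.0, 0.0]
ft_force: [0.0, 0.0, -0.1]
grip_width: 0.0477
grip_force: 29.7
t6.07 pos [ 0.4544 -0.1443  0.0458] F [ 0.016   0.0141 -0.1393] w 0.0476827544534984 shift [0.5 0.5 2.3] turn [-0.   0.  -0.1]
t6.07 pos [ 0.4544 -0.1443  0.0458] F [ 0.016   0.0141 -0.1393] w 0.0476827544534984 shift [0.5 0.5 2.3] turn [-0.   0.  -0.1]
```

```bash
python3 -m crank '[0,0.5,1,0,0,0,220,0,0.5,2,0,0,0,220,0,0.5,2.5,0,0,0,220,0,0.5,3,0,0,0,220,0,0.5,3,0,0,0,220]' 30
python3 to.py 0.475 -0.1477 0.0435 169.25
```

```text
time: 6.48
position: [0.4543, -0.1435, 0.0424]
tool_rot: [0.094, 0.996, 0.0, -0.0]
ft_force: [-0.2, -0.1, -1.7]
grip_width: 0.0479
grip_force: 29.7
t6.48 pos [ 0.4543 -0.1435  0.0424] F [-0.1536 -0.1041 -1.6742] w 0.047924324484866505 shift [-21.1  -0.2  -1.1] turn [ 0.  -0.  -0.1]
```

```bash
python3 -m crank '[-10,0,0,0,0,0,220,-20,0,0,0,0,0,220,-30,0,0,0,0,0,220,-38,0,0,0,0,0,220,-43,0,0,0,0,0,220]' 30
python3 to.py 0.5424 -0.1604 0.0424 169.25
```

```text
time: 6.9
position: [0.4954, -0.1505, 0.0422]
tool_rot: [0.094, 0.996, 0.001, -0.002]
ft_force: [-4.5, 3.4, 1.2]
grip_width: 0.0476
grip_force: 29.6
t6.90 pos [ 0.4954 -0.1505  0.0422] F [-4.5417  3.4058  1.1832] w 0.04762355188961177 shift [-48.   -0.9  -0.4] turn [ 0.1 -0.3 -0.1]
```

Light contact with the right flare (+y push); I shift 1 mm left and look on.

```bash
python3 -m crank '[0,1.2,0,0,0,0,220,0,1.2,0,0,0,0,220,-4,1.2,0,0,0,0,220,-8,1.2,0,0,0,0,220,-10,1.2,0,0,0,0,220]' 30
python3 to.py 0.5424 -0.1604 0.0424 169.25
```

```text
time: 7.32
position: [0.5048, -0.1508, 0.0423]
tool_rot: [0.094, 0.996, 0.001, -0.002]
ft_force: [-2.1, 4.5, 0.1]
grip_width: 0.0479
grip_force: 29.5
t7.32 pos [ 0.5048 -0.1508  0.0423] F [-2.1355  4.4859  0.1299] w 0.047915284237459395 shift [-38.7  -2.3  -0.2] turn [ 0.1 -0.3 -0.1]
```

```bash
python3 -m crank '[0,1.5,0,0,0,0,220,0,1.5,0,0,0,0,220,-4,1.5,0,0,0,0,220,-8,1.5,0,0,0,0,220,-10,1.5,0,0,0,0,220]' 30
python3 to.py 0.5424 -0.1604 0.0424 169.25
python3 - <<'E'
from h import *
t=robot.camera("top"); s=robot.camera("side"); print(robot.get_obs()["moment"])
a=cv2.resize(t["pixels"][150:220,360:420],(300,350),interpolation=cv2.INTER_CUBIC)
b=cv2.resize(s["pixels"][240:305,290:380],(500,361),interpolation=cv2.INTER_CUBIC)[:350]
cv2.imwrite("pics/g4.png",np.hstack([a,b])[:,:,::-1])
E
```

```text
time: 7.73
position: [0.5174, -0.1529, 0.0426]
tool_rot: [0.094, 0.996, -0.0, 0.0]
ft_force: [-0.6, 2.6, -0.2]
grip_width: 0.0481
grip_force: 29.6
t7.73 pos [ 0.5174 -0.1529  0.0426] F [-0.5904  2.5828 -0.215 ] w 0.04812766202244629 shift [-26.   -2.6   0.2] turn [ 0.   0.  -0.1]
[ 0.4594 -0.1316  0.2071]
```

View pics/g4.png

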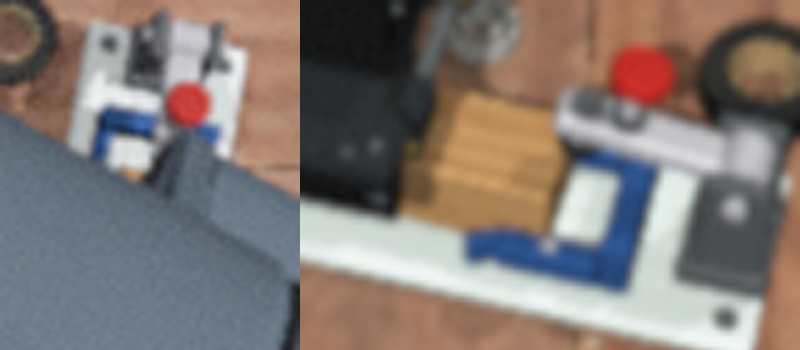

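Side crop: block front has entered between the guides (front end near x≈560 of the crop, stop face near 615), beneath the lever foot. Sliding on.

```bash
python3 -m crank '[-4,0.8,0,0,0,0,220,-8,0.8,0,0,0,0,220,-12,0.8,0,0,0,0,220,-16,0.8,0,0,0,0,220,-18,0.8,0,0,0,0,220]' 30
python3 to.py 0.5424 -0.1604 0.0424 169.25
```

```text
time: 8.25
position: [0.5357, -0.156, 0.0427]
tool_rot: [0.095, 0.996, -0.0, 0.001]
ft_force: [0.5, -1.0, -0.9]
grip_width: 0.0478
grip_force: 29.7
t8.25 pos [ 0.5357 -0.156   0.0427] F [ 0.4964 -0.9527 -0.9093] w 0.047829192524138066 shift [-7.4 -3.1  0.3] turn [-0.   0.1 -0.1]
```

```bash
python3 -m crank '[-2,-0.2,0,0,0,0,220,-4,-0.2,0,0,0,0,220,-6,-0.2,0,0,0,0,220,-7,-0.2,0,0,0,0,220,-7,-0.2,0,0,0,0,220]' 30
python3 -m crank '[-1,0,0,0,0,0,220,-2,0,0,0,0,0,220,-3,0,0,0,0,0,220,-3,0,0,0,0,0,220,-3,0,0,0,0,0,220]' 30
```

```text
time: 8.67
position: [0.5405, -0.1566, 0.0423]
tool_rot: [0.094, 0.996, 0.0, -0.001]
ft_force: [-1.3, -1.0, -0.2]
grip_width: 0.048
grip_force: 29.7
time: 9.08
position: [0.5407, -0.1565, 0.0421]
tool_rot: [0.094, 0.996, 0.001, -0.004]
ft_force: [-9.0, -1.8, 2.1]
grip_width: 0.0481
grip_force: 29.8
```

```bash
python3 -m crank '[1.5,0,0,0,0,0,220,1.5,0,0,0,0,0,120,1.5,0,0,0,0,0,60,1.5,0,0,0,0,0,0,1.5,0,0,0,0,0,0]' 30
python3 -m crank '[0,0,0,0,0,0,0,0,0,0,0,0,0,0,0,0,-10,0,0,0,0,0,0,-30,0,0,0,0,0,0,-60,0,0,0,0]' 30
python3 to.py 0.5424 -0.1604 0.20 169.25
```

```text
time: 9.5
position: [0.5444, -0.1577, 0.043]
tool_rot: [0.095, 0.996, -0.001, 0.002]
ft_force: [0.1, 0.3, -0.1]
grip_width: 0.0609
grip_force: 0.0
time: 9.92
position: [0.5415, -0.1564, 0.1017]
tool_rot: [0.095, 0.996, 0.001, -0.002]
ft_force: [1.4, 0.7, 0.2]
grip_width: 0.0861
grip_force: 0.0
t9.92 pos [ 0.5415 -0.1564  0.1017] F [1.4208 0.68   0.223 ] w 0.08607592534981943 shift [ -1.2  -3.6 -98.3] turn [ 0.1 -0.3 -0.1]
```

```bash
python3 -m crank '[0,0,-30,0,0,0,0,0,0,-60,0,0,0,0,0,0,-95,0,0,0,0,0,0,-95,0,0,0,255,0,0,-95,0,0,0,255]' 30
python3 - <<'E'
from h import *
t=robot.camera("top"); s=robot.camera("side")
a=cv2.resize(t["pixels"][145:235,360:420],(300,450),interpolation=cv2.INTER_CUBIC)
b=cv2.resize(s["pixels"][230:305,280:380],(500,375),interpolation=cv2.INTER_CUBIC)
cv2.imwrite("pics/g5.png",np.hstack([a,np.vstack([b,np.zeros((75,500,3),np.uint8)])])[:,:,::-1])
E
```

```text
time: 10.33
position: [0.5444, -0.1578, 0.2008]
tool_rot: [0.094, 0.996, -0.001, 0.003]
ft_force: [0.6, -0.7, -1.1]
grip_width: 0.0801
grip_force: 0.0
```

View pics/g5.png

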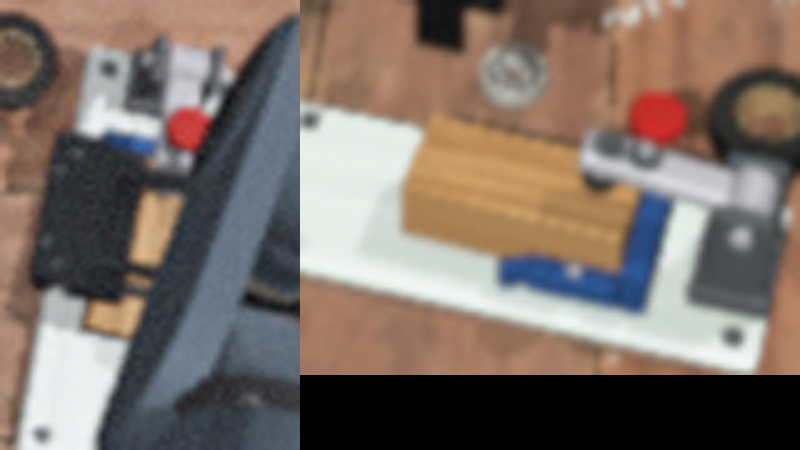

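```bash
python3 - <<'E'
from h import *
s=robot.camera("side"); u=np.array([np.cos(np.radians(-10.75)),np.sin(np.radians(-10.75))]); n=np.array([-u[1],u[0]]); o=np.array([.5817,-.1679])
im=cv2.GaussianBlur(s["pixels"],(3,3),0); h=cv2.cvtColor(im,cv2.COLOR_RGB2HSV).astype(int)
J=lambda p,z:np.array([(ray(s,p,z)[:2]-o)@u,(ray(s,p,z)[:2]-o)@n])
for nm,p,z in[("rear near top",(301,267),.048),("rear far top",(280+130/5,230+117/5),.048),("front near top",(280+332/5,230+235/5-5),.048),("rear near bottom",(280+107/5,230+230/5),.01)]: print(nm,J(p,z))
ys,xs=np.nonzero((h[...,0]>100)&(h[...,0]<125)&(h[...,1]>110)&(np.arange(640)>315)&(np.arange(640)<365)&(np.arange(400)[:,None]>255)&(np.arange(400)[:,None]<300))
for y in range(270,294,3): 
    k=np.nonzero((h[y,:,0]>100)&(h[y,:,0]<125)&(h[y,:,1]>110))[0]; k=k[(k>310)&(k<365)]; print(y,k.min() if len(k) else None,k.max() if len(k) else None, h[y,340:352,0])
H=h;m=((H[...,0]<6)|(H[...,0]>174))&(H[...,1]>150)&(H[...,2]>90);ys,xs=np.nonzero(m[240:268,335:370]); uv=(xs.mean()+335,ys.mean()+240); print("knob px",uv,ys.min()+240,ys.max()+240,xs.min()+335,xs.max()+335)
E
python3 to.py 0.634 -0.177 0.17 169.25
```

```text
rear near top [-0.0602 -0.0219]
rear far top [-0.0605  0.0228]
front near top [ 0.0474 -0.0073]
rear near bottom [-0.0604 -0.0184]
270 349 352 [ 16  16  16  16  16  16  15   8 114 109 109 109]
273 348 352 [ 16  16  16  16  16  15   7 113 109 108 108 108]
276 347 351 [ 16  16  16  16  15  10 114 109 108 108 108 108]
279 346 350 [ 16  16  16  15  11 120 110 108 108 108 108 108]
282 323 349 [ 15  15  15  13 139 111 109 108 108 108 108 102]
285 321 349 [110 111 112 111 109 108 108 108 108 108 106  87]
288 333 348 [108 108 108 108 108 108 108 108 108 106  93  76]
291 346 347 [104 105 105 105 107 108 108 109 107 101  81  71]
knob px (np.float64(351.5339805825243), np.float64(252.7864077669903)) 248 258 346 357
t10.48 pos [ 0.542  -0.1567  0.1967] F [-0.3476 -0.4875 -0.7702] w 0.06900791526258573 shift [-94.3  -2.7  26.5] turn [ 0.  -0.1 -0.1]
```

```bash
python3 -m crank '[-25,-1,0,0,0,0,255,-55,-2,0,0,0,0,255,-80,-3,0,0,0,0,255,-94,-3,0,0,0,0,255,-94,-3,0,0,0,0,255]' 30
python3 -m crank '[0,0,5,0,0,0,255,0,0,10,0,0,0,255,0,0,20,0,0,0,255,0,0,20,0,0,0,255,0,0,20,0,0,0,255]' 30
python3 to.py 0.634 -0.177 0.14 169.25
```

```text
time: 10.9
position: [0.6368, -0.1784, 0.1954]
tool_rot: [0.094, 0.996, 0.0, 0.0]
ft_force: [0.7, -0.0, 0.9]
grip_width: 0.0363
grip_force: 0.0
time: 11.32
position: [0.6331, -0.1773, 0.1762]
tool_rot: [0.095, 0.996, 0.001, -0.002]
ft_force: [0.5, -0.4, 0.8]
grip_width: 0.0043
grip_force: 0.0
t11.32 pos [ 0.6331 -0.1773  0.1762] F [ 0.5178 -0.4462  0.7852] w 0.004274863452661991 shift [-1.   0.4 36.2] turn [ 0.  -0.2 -0.1]
```

```bash
python3 -m crank '[0,0,6,0,0,0,255,0,0,12,0,0,0,255,0,0,18,0,0,0,255,0,0,22,0,0,0,255,0,0,24,0,0,0,255]' 30
python3 -m crank '[0,0,1,0,0,0,255,0,0,2,0,0,0,255,0,0,3,0,0,0,255,0,0,4,0,0,0,255,0,0,5,0,0,0,255]' 30
```

```text
time: 11.73
position: [0.6342, -0.1776, 0.1525]
tool_rot: [0.094, 0.996, 0.0, -0.001]
ft_force: [-0.8, -0.0, -0.1]
grip_width: 0.0004
grip_force: 0.0
time: 12.15
position: [0.6348, -0.1778, 0.1487]
tool_rot: [0.094, 0.996, -0.0, 0.0]
ft_force: [0.1, 0.1, -0.0]
grip_width: 0.0002
grip_force: 0.0
```

```bash
python3 -m crank '[0,0,1,0,0,0,255,0,0,2,0,0,0,255,0,0,3,0,0,0,255,0,0,4,0,0,0,255,0,0,5,0,0,0,255]' 30
```

```text
time: 12.57
position: [0.6346, -0.1778, 0.1435]
tool_rot: [0.094, 0.996, 0.0, -0.0]
ft_force: [0.2, 0.0, 0.2]
grip_width: 0.0006
grip_force: 0.0
```

Tip is at about 0.118 with no contact; going on in 4 mm calls, one at a time.

```bash
python3 -m crank '[0,0,1,0,0,0,255,0,0,2,0,0,0,255,0,0,3,0,0,0,255,0,0,4,0,0,0,255,0,0,4,0,0,0,255]' 30
```

```text
time: 12.98
position: [0.6343, -0.1778, 0.1413]
tool_rot: [0.094, 0.996, -0.0, -0.0]
ft_force: [-3.6, 0.8, 9.1]
grip_width: 0.0005
grip_force: 4.8
```

```bash
python3 -m crank '[0,0,0.2,0,0,0,255,0,0,0.4,0,0,0,255,0,0,0.6,0,0,0,255,0,0,0.8,0,0,0,255,0,0,0.8,0,0,0,255]' 30
```

```text
time: 13.4
position: [0.6337, -0.1776, 0.1406]
tool_rot: [0.094, 0.996, -0.0, -0.001]
ft_force: [-4.8, 0.8, 10.0]
grip_width: 0.0006
grip_force: 4.7
```

```bash
python3 -m crank '[0,0,0.3,0,0,0,255,0,0,0.6,0,0,0,255,0,0,0.9,0,0,0,255,0,0,1.2,0,0,0,255,0,0,1.2,0,0,0,255]' 30
```

```text
time: 13.82
position: [0.6341, -0.1777, 0.1382]
tool_rot: [0.094, 0.996, -0.0, -0.0]
ft_force: [-1.4, -0.5, 2.9]
grip_width: 0.0007
grip_force: 1.4
```

Peak passed (10 N, now falling to 2.9 N). Following through gently.

```bash
python3 -m crank '[0,0,0.6,0,0,0,255,0,0,1.2,0,0,0,255,0,0,1.8,0,0,0,255,0,0,2.4,0,0,0,255,0,0,3,0,0,0,255]' 30
```

```text
time: 14.23
position: [0.6347, -0.1778, 0.1341]
tool_rot: [0.094, 0.996, 0.0, -0.0]
ft_force: [-0.3, -0.6, -0.4]
grip_width: 0.0004
grip_force: 0.0
```

```bash
python3 -m crank '[0,0,0.5,0,0,0,255,0,0,1,0,0,0,255,0,0,1.5,0,0,0,255,0,0,2,0,0,0,255,0,0,2,0,0,0,255]' 30
```

```text
time: 14.65
position: [0.6346, -0.1778, 0.133]
tool_rot: [0.094, 0.996, -0.0, -0.0]
ft_force: [-1.8, -0.3, 2.9]
grip_width: 0.0004
grip_force: 1.6
```

The lever ran ahead (force 0), and I met it again about 8 mm lower: it has snapped. Retreating and checking.

```bash
python3 -m crank '[0,0,-5,0,0,0,255,0,0,-20,0,0,0,255,0,0,-50,0,0,0,255,0,0,-80,0,0,0,255,0,0,-100,0,0,0,255]' 30
python3 -m crank '[30,0,0,0,0,0,255,65,0,0,0,0,0,255,100,0,0,0,0,0,255,120,0,0,0,0,0,255,120,0,0,0,0,0,255]' 30
python3 - <<'E'
from h import *
s=robot.camera("side"); t=robot.camera("top")
im=cv2.GaussianBlur(s["pixels"],(3,3),0); h=cv2.cvtColor(im,cv2.COLOR_RGB2HSV).astype(int)
m=((h[...,0]<6)|(h[...,0]>174))&(h[...,1]>150)&(h[...,2]>90);ys,xs=np.nonzero(m[240:275,335:370]); print("knob px",xs.mean()+335,ys.mean()+240)
b=cv2.resize(s["pixels"][225:305,270:390],(720,480),interpolation=cv2.INTER_CUBIC)
cv2.imwrite("pics/g6.png",b[:,:,::-1])
E
```

```text
time: 15.07
position: [0.6357, -0.1782, 0.2354]
tool_rot: [0.094, 0.996, -0.001, 0.002]
ft_force: [0.5, -0.6, 0.7]
grip_width: 0.0005
grip_force: 0.0
time: 15.48
position: [0.5119, -0.1532, 0.2325]
tool_rot: [0.095, 0.995, 0.001, -0.003]
ft_force: [-0.7, 0.7, -0.5]
grip_width: 0.0005
grip_force: 0.0
knob px 348.42 254.73
```

View pics/g6.png

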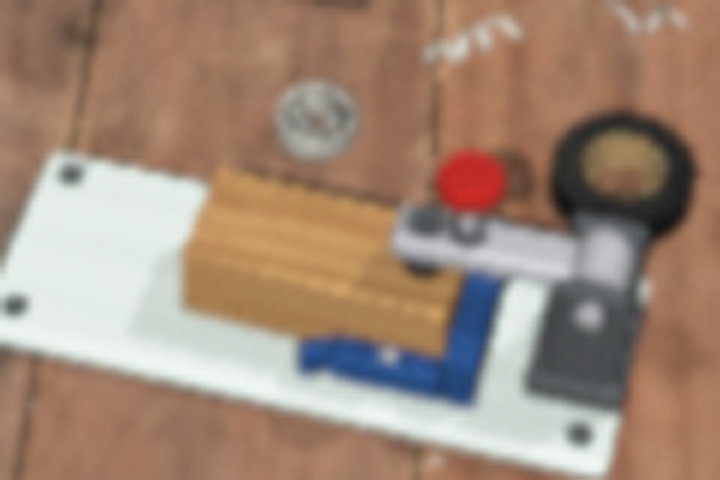

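The side crop shows the lever down on the block and staying there: the knob has moved from (351.5,252.8) to (348.4,254.7). The block's end at about (450,330) meets the blue stop, and the hand is clear.

```bash
python3 -c "from rig import robot; print(robot.hand_in())"
```

```text
the job is handed in; nothing more can be done
None
```

The block is against the blue stop and the hold-down has snapped shut on it, with the highest press force I read about 11 N; I handed the job in at about 15.5 s, but it returned no verdict.

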